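# Close the swing clamp with its square key

## Task

Close the swing clamp over the steel block: take the T-handled square key out of the wooden holder, put it down fully into the square socket on the clamp's pivot, and with it turn the clamp arm clockwise (seen from above) as far as it goes. Then let go and leave the key standing in the socket. Do not push the clamp itself with the fingers, and mind the lamp hanging over the bench.

Things in the scene. Friction and masses are not known exactly. Their poses are not given: they have to be found in the camera images.
- key_handle (a point): Centre of the crossbar of the loose steel T key that stands upright in one hole of the holder (96 mm tall, 0.12 kg). Crossbar 72 mm long (along y), 14 mm thick (along x), 20 mm high; below it a 14 mm square shank, sides parallel to the bar, tapering to 9 mm over its last 6 mm. This point is 86 mm above the shank's foot; z points up along the shank.
- key_tip (a point): Centre of the foot of the square key's shank, same axes as key_handle. In the holder it stands 12 mm above the bench, hidden in the hole.
- pin_head (a point): Centre of the round knob of a loose steel pin that stands in the holder's other hole and is not the key: round 14 mm shank, round knob of 42 mm diameter and 20 mm height, 70 mm tall, so its top stands 82 mm above the bench. This point is 60 mm above its foot. Which of the two holes holds which varies.
- holder: Fixed wooden block, 52 mm (x) by 170 mm (y) by 40 mm high, origin at the centre of its underside. Two square holes 16.5 mm wide and 28 mm deep in its top, 50 mm either side of the centre along y; the key's crossbar lies along the block's y. A thing in a hole is lifted straight up by 30 mm to clear it (the key by 80 mm to clear the knob of the pin beside it).
- fixture: Swing clamp, fixed: base plate 116 mm (x) by 176 mm (y) by 12 mm, origin at the centre of its underside; on it a fixed steel block, 80 mm square, 18 mm thick, at y = -41 mm. Arm pivot at x = 0, y = +50 mm; boss (52 mm across) and arm reach 52 mm above the bench. Right of and behind it, 0.72 m ahead of the robot and 0.14 m to its right, a 265 mm wide lamp hangs down to 460 mm above the bench.
- socket (a point): Centre of the square socket's mouth in the top of the arm's boss, on the pivot, 51.5 mm above the bench. x points along the arm, two walls parallel to x; z up. 16.5 mm square, 27.5 mm deep, 4 mm wide 45-degree lead-in; takes the key at any quarter turn, with 11 degrees of play either way before the key drives the arm. Key fully in: key_tip 27.5 mm below, handle centre 58.5 mm above this point.
- clamp_arm (a joint): Turn of the clamp arm in rad, growing clockwise seen from above: 0 to 0.1 at the start (open, arm beside the block), 1.05 (60 degrees) at its end stop, closed with the arm over the block. It moves with slight friction (0.05 N m) and stays where it is left.

How it is judged:
On the way, in this order (a step that is already met when the one before it is completed fails the run):
1. the square key is fully down in the socket and the clamp arm is still open (z of key_tip in the frame of socket below -0.02 m and horizontal distance between key_tip and socket below 0.008 m and value of joint clamp_arm below 0.6 rad), for 0.1 s.
2. the key in the socket, the clamp arm is turned to its stop (z of key_tip in the frame of socket below -0.018 m and horizontal distance between key_tip and socket below 0.008 m and value of joint clamp_arm above 0.87 rad), for 0.1 s.
At the end, for the whole second after the job is handed in: The clamp arm is closed to within 10 degrees of its stop (joint above 0.87 rad) and the square key stands released in the socket: its foot at least 20 mm below the mouth and within 8 mm of the axis, its shank within 11 degrees of upright (value of joint clamp_arm above 0.87 rad and z of key_tip in the frame of socket below -0.02 m and horizontal distance between key_tip and socket below 0.008 m and angle between key_handle's own z axis and vertical below 0.2 rad); the robot touches nothing.
It fails at once if the fingers push the swing clamp itself (over 5 N) (contact force between the fingers and fixture above 5 N).
It also fails if it takes over 51 s, if anything falls off the work surface, if the arm or the gripper's body presses on something with over 40 N, if the wrist force passes 120 N, or if a joint passes its speed limit or range.

## Robot

A 7-joint arm with a two-finger parallel gripper is mounted at the origin on a cart in front of the work surface, level with it; the furniture and walls round the work are solid. World frame = base frame: x ahead of the robot, y to its left, z up, the work surface at z = 0. Lengths are in m, angles in rad, forces in N, time in s.
With the tool pointing down it reaches from about 0.4 to 0.875 m from the base axis. Payload 6.5 kg.
Tool frame: the origin (TCP) lies midway between the tips of the shut fingers; the grasp point (between the pads) lies hold_point_z behind it (hold_point_z is the distance from the TCP to the grasp point, in m); z points along the fingers, y is the direction in which the jaws open and shut (so a half turn about z gives the same grasp; the last joint's range is limited). The gripper opens to 85 mm and grips with 20 to 120 N. Pads are 22 mm wide; open, the fingers measure 114 mm over their backs; the gripper's body (76 mm by 85 mm) begins 54 mm behind the grasp point. The pads swing forward as they close: fully open they stand 13 mm farther back than shut.
Start: joints at [1.139, 0.536, -0.004, 1.538, 0.003, 1.067, -0.071], TCP at [0.232, -0.607, 0.231] pointing down, gripper open.
Joint ranges: [-2.7, 2.7], [-0.37, 2.16], [-1.27, 1.26], [0.24, 2.4], [-1.31, 4.45], [0.19, 1.91], [-2.76, 2.76]. Speed limits (rad/s): [2.39, 2.39, 3.14, 3.14, 3.14, 3.14, 3.14].

## Interface

Orientations are given as a unit quaternion [x, y, z, w].
In Python, from workcell import observe, read_camera, get_calibration, finish_job, hold_point_z gives the robot as it stands.
- The arm moves only by the shell command python3 -m jog 'ROWS'. ROWS is JSON, a list that holds one entry, the list of rows, each a list of 7 numbers: the turn, a rotation vector about the tool's x, y, z each as a share of 360 degrees, from -1 to 1, then the shift along the tool's x, y, z each as a share of 0.5 m, from -1 to 1, then the opening, from -1 (shut) to 1 (fully open), so that 0 is half open. A call has 1 to 12 rows; each row is the pose to reach, as a shift and turn from the pose commanded when the call began, along the tool's axes at that moment, turning the shorter way round; what a row does not reach only later rows make up. A row lasts 1/10 s, in which the tool goes at most 50 mm and 8.59 degrees, less where a joint would pass 70% of its speed; a pose out of reach is approached as far as the arm can. A call with a number of a shift or a turn outside -1 to 1 is refused whole. A call with a gripper value outside its range is refused whole. The fingers move at their own pace and stop on an object; the grip force is fixed at half the most. Time passes only in rows, so rows that repeat a pose let the fingers close. It gives the time, the measured TCP pose, the force and the opening at its end, in the units of the state.
- observe(): the state, without advancing time (a new reading comes with each control period).
- read_camera(name): name is "side" or "top" or "wrist"; returns the picture (384x512x3 uint8, red, green, blue); there is no depth.
- get_calibration(name): a dict with "camera_matrix" (3x3 intrinsics, pixels), "R" (3x3) and "t" (3): a world point X has camera coordinates R X + t. Camera axes: x right, y down, z forward; pixel columns grow to the right and rows downward; lengths in m; the calibration is good to about 2 mm. A picture is of the moment at which its call begins: read the wrist's pose just before it. get_calibration takes no time and is no camera call; for the wrist camera it gives the pose at the moment of the call.
- finish_job(): hands the job in, once; it reports no verdict.
The state is a dict: "clock": time; "q": joint angles; "joint_velocities": joint speeds; "joint_torque": joint torques, N m; "ee_pos": TCP position; "tool_rot": TCP orientation; "wrist_force": force on the tool from outside, world axes, zero at the start; "moment": the same for the moment, N m; "width": finger opening in m.
Only numpy, scipy, OpenCV 4.12 (cv2) and the standard library are available. Lean on these libraries where they do the work, as an engineer would, in place of code of your own. Each camera call takes 0.05 s, during which the arm holds its last target. There are 200 camera calls.

## Working session

There is one attempt and no reset: what is moved stays moved. The work goes in short steps, Python scripts to look and compute and a shell command to move; the robot and the scene stay as the last step left them, time stands still between calls to the robot, and variables do not carry over. Pictures are saved under pics/ and viewed, about 8 in all and at most 12, crops included, and the job is handed in when it is done.

```bash
mkdir -p pics; ls; python3 - <<'E'
from workcell import *
import cv2,numpy as np,json
s=observe();print(s);print(hold_point_z if not callable(hold_point_z) else hold_point_z())
for n in("top","side"):
    im=read_camera(n);cv2.imwrite(f"pics/{n}0.png",im[:,:,::-1])
    c=get_calibration(n);print(n,{k:np.round(v,4).tolist() for k,v in c.items()})
E
```

```text
pics
{'clock': 0.0, 'q': array([ 1.13880909,  0.53719274, -0.00441476,  1.53887457,  0.00261696,
        1.06730552, -0.07120241]), 'joint_velocities': array([ 0.00115061,  0.00141939,  0.00074394, -0.00047296,  0.00047374,
        0.000735  , -0.00046585]), 'joint_torque': array([ 1.47615781e-03, -5.83410716e+01,  1.04967948e+00, -2.59102982e+01,
        1.23736038e-02,  9.34341399e-03, -8.60060929e-07]), 'ee_pos': array([ 0.23223057, -0.60641535,  0.23039555]), 'tool_rot': array([ 9.83315941e-01,  1.81903747e-01, -2.37964989e-04, -8.54870284e-04]), 'wrist_force': array([ 0.23012993, -0.8758673 ,  0.62671156]), 'moment': array([-0.01609391, -0.07060504, -0.03983495]), 'width': 0.08547608567912261}
0.0187
top {'camera_matrix': [[350.606, 0.0, 259.2106], [0.0, 350.606, 192.8176], [0.0, 0.0, 1.0]], 'R': [[-0.0227, -0.9997, 0.0083], [-0.993, 0.0216, -0.1157], [0.1155, -0.0109, -0.9932]], 't': [0.2761, 0.5338, 0.9022]}
side {'camera_matrix': [[383.408, 0.0, 255.7581], [0.0, 383.408, 191.0853], [0.0, 0.0, 1.0]], 'R': [[-0.9983, -0.0553, -0.0156], [-0.0181, 0.5599, -0.8284], [0.0545, -0.8267, -0.56]], 't': [0.527, -0.0575, 1.0675]}
```

View pics/top0.png

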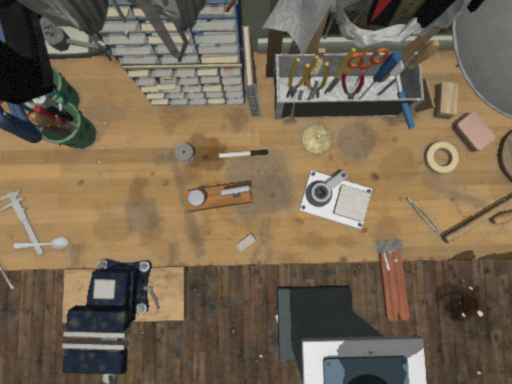

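View pics/side0.png

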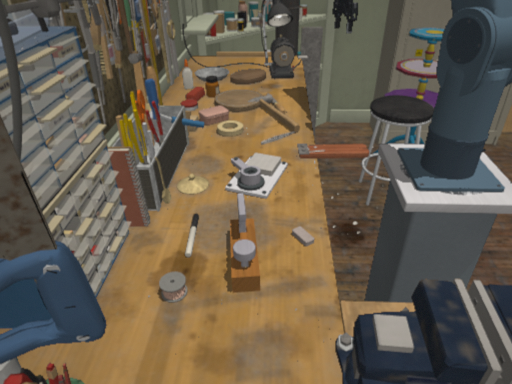

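The top view shows the holder at about (220,197), with the knob at (196,198) and the T bar at (236,190). The clamp is at (336,198), with its boss at (320,190). The side view agrees. I'll enlarge the top crops to get precise pixels.

```bash
python3 - <<'E'
import cv2,numpy as np
a=cv2.imread("pics/top0.png");
c1=cv2.resize(a[170:225,180:260],None,fx=7,fy=7,interpolation=cv2.INTER_CUBIC)[:, :560]
c2=cv2.resize(a[165:235,295:380],None,fx=6,fy=6,interpolation=cv2.INTER_CUBIC)
b=cv2.imread("pics/side0.png")
cv2.imwrite("pics/c1.png",np.vstack([cv2.copyMakeBorder(c1[:320],0,0,0,0,0)]))
h=np.zeros((420,800,3),np.uint8)
l=cv2.resize(a[170:225,180:256],None,fx=5,fy=5,interpolation=cv2.INTER_CUBIC);r=cv2.resize(a[165:235,295:378],None,fx=5,fy=5,interpolation=cv2.INTER_CUBIC)
h[:l.shape[0],:l.shape[1]]=l;h[:r.shape[0],385:385+r.shape[1]]=r
cv2.imwrite("pics/crop.png",h)
E
cat > h.py <<'E'
from workcell import *
import cv2,numpy as np
from scipy.spatial.transform import Rotation as Ro
np.set_printoptions(precision=4,suppress=True)
def pix2w(cal,px,z):
    K,R,t=[np.array(cal[k]) for k in("camera_matrix","R","t")]
    d=R.T@np.linalg.inv(K)@np.array([px[0],px[1],1.]);o=-R.T@t
    return o+d*(z-o[2])/d[2]
def w2pix(cal,X):
    K,R,t=[np.array(cal[k]) for k in("camera_matrix","R","t")]
    p=K@(R@np.array(X)+t);return p[:2]/p[2]
def rel(s,pos,yaw=None):
    "rows for target TCP pos, and yaw of tool y axis (world) with tool down"
    R=Ro.from_quat(s["tool_rot"]);out=np.zeros(6)
    if yaw is not None:
        best=None
        for k in(0,np.pi):
            y=np.array([np.cos(yaw+k),np.sin(yaw+k),0]);z=np.array([0,0,-1.]);x=np.cross(y,z)
            v=(R.inv()*Ro.from_matrix(np.c_[x,y,z])).as_rotvec()
            if best is None or np.linalg.norm(v)<np.linalg.norm(best):best=v
        out[:3]=best/(2*np.pi)
    out[3:]=R.inv().apply(np.array(pos)-s["ee_pos"])/.5
    return out
E
```

```text
(no output)
```

View pics/crop.png

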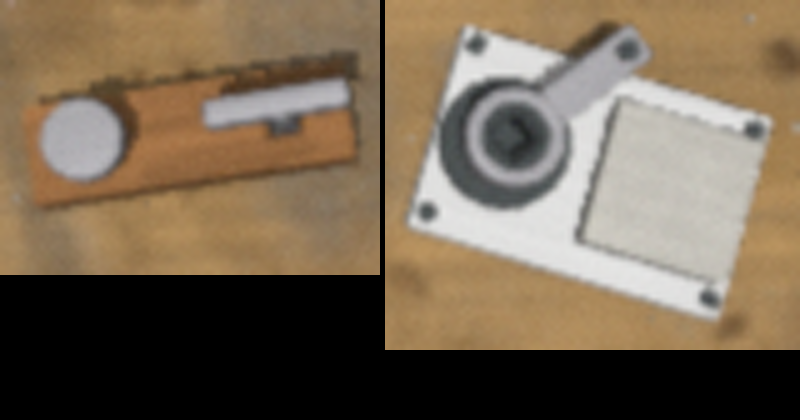

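The crop shows the T bar running from (220.6,192.8) to (249.8,188.6), the socket at (320.4,192.6), the arm tip bolt at (343.4,175) and the plate corners. Next I'll turn these into world positions.

```bash
python3 - <<'E'
from h import *
c=get_calibration("top")
P=lambda p,z:pix2w(c,p,z)
l,r=P((220.6,192.8),.108),P((249.8,188.6),.108)
print("bar",l,r,(l+r)/2,np.linalg.norm(l-r),"dir",np.degrees(np.arctan2(*(l-r)[1::-1])))
print("pin",P((196.4,197.8),.082))
s=P((320.4,192.6),.0515);e=P((343.4,175),.05);print("sock",s,"armtip",e,np.degrees(np.arctan2(*(e-s)[1::-1])))
pc=[P(p,.012) for p in((311,171),(372,189.4),(361.4,228.6),(300,210))];print(np.array(pc),np.mean(pc,0),[np.linalg.norm(pc[i]-pc[i-1]) for i in range(4)])
v=pc[0]-pc[1];print("fix y dir",np.degrees(np.arctan2(v[1],v[0])))
s=observe();k=(l+r)/2
bd=np.arctan2(*(l-r)[1::-1])
print(Ro.from_quat(s["tool_rot"]).as_matrix())
print(rel(s,[k[0],k[1],.25],bd+np.pi/2))
E
```

```text
bar [0.5328 0.3589 0.108 ] [0.5416 0.2877 0.108 ] [0.5372 0.3233 0.108 ] 0.07171381092721156 dir 97.0172464617215
pin [0.5246 0.4221 0.082 ]
sock [0.5344 0.1053 0.0515] armtip [0.5797 0.0427 0.05  ] -54.13950282298755
[[ 0.5988  0.1211  0.012 ]
 [ 0.5446 -0.043   0.012 ]
 [ 0.4393 -0.0081  0.012 ]
 [ 0.4929  0.1551  0.012 ]] [0.5189 0.0563 0.012 ] [np.float64(0.11126886736508344), np.float64(0.17281198565081862), np.float64(0.11095256407933547), np.float64(0.17171182936445437)]
fix y dir 71.70713738199677
[[ 0.9338  0.3578 -0.0006]
 [ 0.3578 -0.9338  0.0014]
 [-0.0001 -0.0016 -1.    ]]
[-0.0002 -0.0002 -0.2113  1.2347 -1.5184 -0.0368]
```

Everything is consistent: the key handle is at about (0.537, 0.323) with its bar at 97°, the socket is at about (0.534, 0.105), and the clamp arm points about -54°. I'll take the first sweep at a small radius to stay clear of the lamp.

```bash
python3 -m jog '[[[0,0,-0.157,0.77,-0.79,0,1],[0,0,-0.157,0.77,-0.79,0,1],[0,0,-0.157,0.77,-0.79,0,1],[0,0,-0.157,0.77,-0.79,0,1],[0,0,-0.157,0.77,-0.79,0,1],[0,0,-0.157,0.77,-0.79,0,1],[0,0,-0.157,0.77,-0.79,0,1],[0,0,-0.157,0.77,-0.79,0,1],[0,0,-0.157,0.77,-0.79,0,1],[0,0,-0.157,0.77,-0.79,0,1],[0,0,-0.157,0.77,-0.79,0,1],[0,0,-0.157,0.77,-0.79,0,1]]]'
python3 - <<'E'
from h import *
s=observe();print(s["q"],s["ee_pos"]);print(rel(s,[.537,.323,.25],np.radians(7)))
print(get_calibration("wrist"))
E
```

```text
clock: 1.3
ee_pos: [0.453, -0.0933, 0.2317]
tool_rot: [0.777, 0.63, 0.002, -0.001]
wrist_force: [0.2, -0.4, 0.2]
width: 0.0852
[ 0.5269  0.2523 -0.482   1.9943  0.1414  0.9257 -0.2351] [ 0.453  -0.0933  0.2317]
[ 0.0003 -0.0005 -0.0526  0.8495 -0.0075 -0.0338]
{'camera_matrix': array([[301.5554,   0.    , 257.5651],
       [  0.    , 301.5554, 191.6601],
       [  0.    ,   0.    ,   1.    ]]), 'R': array([[ 0.9787, -0.2055,  0.0001],
       [-0.1951, -0.9291,  0.3142],
       [-0.0645, -0.3075, -0.9494]]), 't': array([-0.4625, -0.038 ,  0.3825])}
```

```bash
python3 -m jog '[[[0,0,-0.053,0.85,-0.007,-0.034,1],[0,0,-0.053,0.85,-0.007,-0.034,1],[0,0,-0.053,0.85,-0.007,-0.034,1],[0,0,-0.053,0.85,-0.007,-0.034,1],[0,0,-0.053,0.85,-0.007,-0.034,1],[0,0,-0.053,0.85,-0.007,-0.034,1],[0,0,-0.053,0.85,-0.007,-0.034,1],[0,0,-0.053,0.85,-0.007,-0.034,1],[0,0,-0.053,0.85,-0.007,-0.034,1],[0,0,-0.053,0.85,-0.007,-0.034,1],[0,0,-0.053,0.85,-0.007,-0.034,1]]]'
python3 - <<'E'
from h import *
s=observe();c=get_calibration("wrist");im=read_camera("wrist")
print(s["q"],s["ee_pos"]);print(-c["R"].T@c["t"],w2pix(c,[.537,.323,.108]))
import pickle;pickle.dump(c,open("wk.pkl","wb"))
cv2.imwrite("pics/w1.png",im[:,:,::-1])
E
```

```text
clock: 2.4
ee_pos: [0.5393, 0.3145, 0.2475]
tool_rot: [0.665, 0.747, -0.001, 0.0]
wrist_force: [0.4, -1.5, 0.4]
width: 0.0855
[-0.1745  0.5522 -0.6158  1.565   0.341   1.1354 -0.7508] [0.5393 0.3145 0.2475]
[0.5305 0.397  0.3906] [256.2111 171.5115]
```

View pics/w1.png

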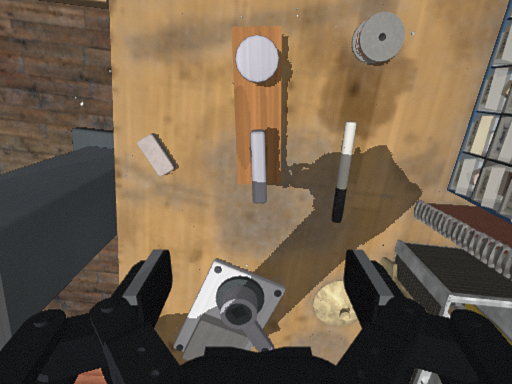

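The wrist view shows the bar's top face from about (258,131) to (260,203), the far part of it in shadow. The pin knob is at (257,58) and the socket at (238,313).

```bash
python3 - <<'E'
from h import *
import pickle
c=pickle.load(open("wk.pkl","rb"));a=pix2w(c,(258,131),.108);b=pix2w(c,(260,203),.108)
print(a,b,(a+b)/2,np.linalg.norm(a-b),np.degrees(np.arctan2(*(a-b)[1::-1])))
print("pin",pix2w(c,(257,58),.082),"sock",pix2w(c,(238,313),.0515))
for t in ([.5328,.3589,.108],[.5416,.2877,.108]):print(w2pix(c,t))
s=observe();k=np.array([.539,.325]);print(s["ee_pos"],rel(s,[*k,.082],np.radians(6.5)),np.degrees(np.arctan2(*Ro.from_quat(s["tool_rot"]).as_matrix()[1::-1,1])))
im=cv2.imread("pics/w1.png")[110:220,220:300];cv2.imwrite("pics/w1c.png",cv2.resize(im,None,fx=5,fy=5,interpolation=cv2.INTER_CUBIC))
E
```

```text
[0.5342 0.3616 0.108 ] [0.5445 0.2911 0.108 ] [0.5394 0.3264 0.108 ] 0.0712358186398036 98.28374745177133
pin [0.5258 0.4256 0.082 ] sock [0.5364 0.1065 0.0515]
[256.1381 133.7789]
[256.7426 205.8713]
[0.5396 0.3134 0.2476] [-0.0001  0.0003 -0.      0.0237  0.0017  0.3312] 6.491897985143817
```

View pics/w1c.png

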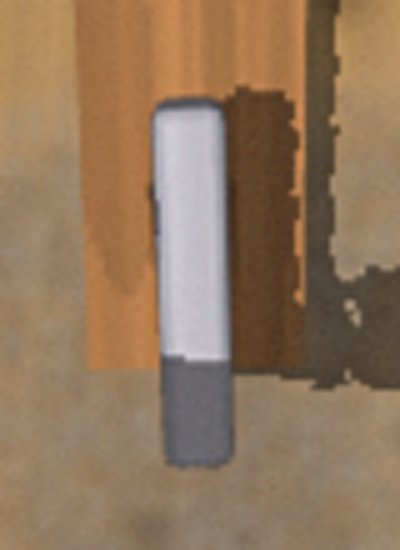

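```bash
python3 -m jog '[[[0,0,-0.002,0.024,0,0.05,1],[0,0,-0.002,0.024,0,0.15,1],[0,0,-0.002,0.024,0,0.235,1],[0,0,-0.002,0.024,0,0.235,1],[0,0,-0.002,0.024,0,0.235,1]]]'
python3 - <<'E'
from h import *
s=observe();print(s["ee_pos"],rel(s,[.5385,.325,.081],np.radians(7.3)),Ro.from_quat(s["tool_rot"]).as_matrix()[:,2])
E
```

```text
clock: 2.95
ee_pos: [0.5385, 0.3257, 0.1314]
tool_rot: [0.661, 0.75, -0.0, 0.0]
wrist_force: [0.2, -0.0, 1.4]
width: 0.0851
[0.5385 0.3257 0.1314] [-0.0001  0.0001 -0.0003 -0.0013 -0.0002  0.1008] [-0.0004 -0.0009 -1.    ]
```

```bash
python3 -m jog '[[[0,0,0,0,0,0.05,1],[0,0,0,0,0,0.1,1],[0,0,0,0,0,0.1,1],[0,0,0,0,0,0.1,-1],[0,0,0,0,0,0.1,-1],[0,0,0,0,0,0.1,-1],[0,0,0,0,0,0.1,-1],[0,0,0,0,0,0.1,-1],[0,0,0,0,0,0.1,-1],[0,0,0,0,0,0.1,-1],[0,0,0,0,0,0.1,-1],[0,0,0,0,0,0.1,-1]]]'
```

```text
clock: 4.15
ee_pos: [0.5384, 0.3275, 0.0815]
tool_rot: [0.661, 0.751, 0.0, 0.0]
wrist_force: [-0.4, -0.7, 6.4]
width: 0.013
```

```bash
python3 -m jog '[[[0,0,0,0,0,-0.02,-1],[0,0,0,0,0,-0.06,-1],[0,0,0,0,0,-0.12,-1],[0,0,0,0,0,-0.2,-1],[0,0,0,0,0,-0.22,-1],[0,0,0,0,0,-0.22,-1],[0,0,0,0,0,-0.22,-1]]]'
python3 - <<'E'
from h import *
s=observe();print(s["ee_pos"],s["width"],s["wrist_force"],s["q"])
im=read_camera("side");cv2.imwrite("pics/s2.png",cv2.resize(im[130:300,180:330,::-1],None,fx=3,fy=3,interpolation=cv2.INTER_CUBIC))
print(rel(s,[.5355,.1060,.2],np.radians(36)))
E
```

```text
clock: 4.85
ee_pos: [0.5375, 0.3265, 0.1896]
tool_rot: [0.661, 0.751, -0.001, -0.0]
wrist_force: [0.1, -0.5, -2.3]
width: 0.0131
[0.5375 0.3265 0.1896] 0.013083546123630729 [ 0.1153 -0.4539 -2.2889] [-0.2078  0.6204 -0.596   1.6058  0.3885  1.0383 -0.7906]
[-0.0003  0.0001 -0.0798 -0.4369 -0.0598 -0.0201]
```

View pics/s2.png

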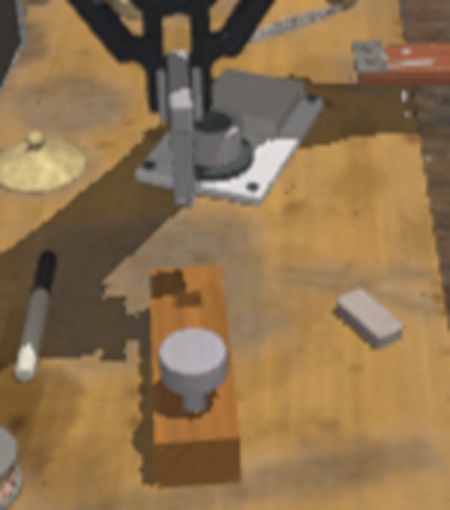

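The key is gripped upright and clear of the holder. Next I'll move it over the socket, yawed to match, stopping with the tip about 30 mm above the mouth.

```bash
python3 - <<'E'
from h import *
s=observe();print(rel(s,[.5355,.1075,.15],np.radians(37)))
E
python3 -m jog '[[[0,0,-0.082,-0.434,-0.06,0,-1],[0,0,-0.082,-0.434,-0.06,0,-1],[0,0,-0.082,-0.434,-0.06,0,-1],[0,0,-0.082,-0.434,-0.06,0,-1],[0,0,-0.082,-0.434,-0.06,0,-1],[0,0,-0.082,-0.434,-0.06,0.08,-1],[0,0,-0.082,-0.434,-0.06,0.08,-1],[0,0,-0.082,-0.434,-0.06,0.08,-1],[0,0,-0.082,-0.434,-0.06,0.08,-1]]]'
python3 - <<'E'
from h import *
import pickle
s=observe();c=get_calibration("wrist");im=read_camera("wrist")
cv2.imwrite("pics/w3.png",im[:,:,::-1]);pickle.dump(c,open("wk3.pkl","wb"))
print(s["q"],s["ee_pos"],rel(s,[.5355,.1075,.15],np.radians(37)),w2pix(c,[.5355,.1058,.0515]),w2pix(c,[.5355,.1075,.081]))
E
```

```text
[-0.0005  0.0001 -0.0826 -0.4334 -0.0586  0.0789]
clock: 5.8
ee_pos: [0.5361, 0.1094, 0.1516]
tool_rot: [0.447, 0.895, 0.001, 0.0]
wrist_force: [0.7, 0.4, -2.0]
width: 0.0128
[ 0.2461  0.5679 -0.7004  1.849   0.4607  0.8921 -0.0295] [0.5361 0.1094 0.1516] [ 0.0002 -0.0001 -0.0003 -0.0023 -0.0033  0.0032] [253.3495 195.8822] [254.1527 206.97  ]
```

View pics/w3.png

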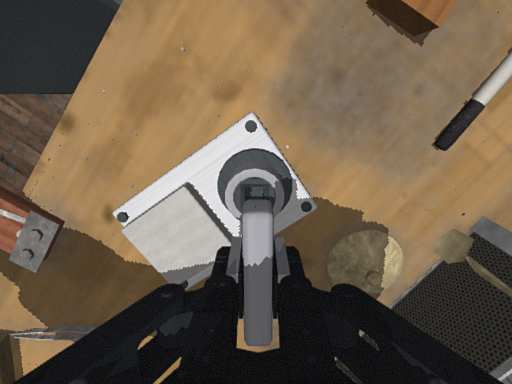

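```bash
python3 - <<'E'
from h import *
im=cv2.imread("pics/w3.png")[140:260,200:320];cv2.imwrite("pics/w3c.png",cv2.resize(im,None,fx=5,fy=5,interpolation=cv2.INTER_CUBIC))
E
```

```text
(no output)
```

View pics/w3c.png

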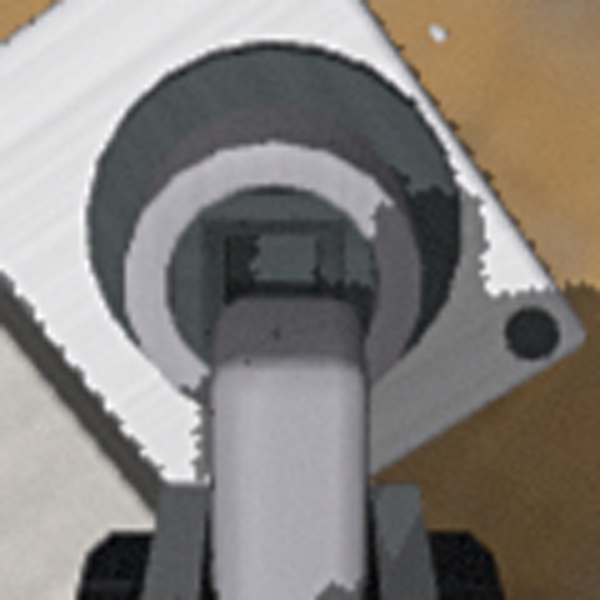

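```bash
python3 - <<'E'
from h import *
import pickle
c=pickle.load(open("wk3.pkl","rb"));s=observe()
k=pix2w(c,(254.5,197.5),.052);print("boss",k)
R=Ro.from_quat(s["tool_rot"]).as_matrix();p=s["ee_pos"];print(p)
zt=p[2]+.0187+.010
for px in((258,212),(258,343)):print("bar end",R.T@(pix2w(c,px,zt+(.0 if px[1]<300 else 0))-p))
print("boss in tool",R.T@(k-p))
E
```

```text
boss [0.5371 0.1054 0.052 ]
[0.5363 0.1094 0.1518]
bar end [ 0.0357  0.001  -0.0287]
bar end [-0.032   0.0011 -0.0287]
boss in tool [-0.0036 -0.002   0.0998]
```

Boss and bar in the wrist picture, combined with the earlier estimates, give a correction of about (-3, -2.5) mm in tool axes. That is inside the lead-in's capture range. I'll descend part way and read the force.

```bash
python3 -m jog '[[[0,0,0,-0.006,-0.005,0,-1],[0,0,0,-0.006,-0.005,0.03,-1],[0,0,0,-0.006,-0.005,0.05,-1],[0,0,0,-0.006,-0.005,0.06,-1],[0,0,0,-0.006,-0.005,0.07,-1],[0,0,0,-0.006,-0.005,0.07,-1]]]'
```

```text
clock: 6.45
ee_pos: [0.535, 0.1045, 0.115]
tool_rot: [0.448, 0.894, -0.0, -0.001]
wrist_force: [-0.6, 1.0, -1.3]
width: 0.013
```

```bash
python3 -m jog '[[[0,0,0,0,0,0.01,-1],[0,0,0,0,0,0.018,-1],[0,0,0,0,0,0.026,-1],[0,0,0,0,0,0.026,-1]]]'
```

```text
clock: 6.85
ee_pos: [0.5351, 0.1045, 0.1022]
tool_rot: [0.448, 0.894, -0.0, -0.0]
wrist_force: [-1.7, 2.6, -2.4]
width: 0.013
```

```bash
python3 -m jog '[[[0,0,0,0.002,0,0.006,-1],[0,0,0,0.002,0,0.012,-1],[0,0,0,0.002,0,0.018,-1],[0,0,0,0.002,0,0.018,-1],[0,0,0,0.002,0,0.018,-1]]]'
```

```text
clock: 7.35
ee_pos: [0.535, 0.1048, 0.0936]
tool_rot: [0.448, 0.894, -0.0, 0.0]
wrist_force: [0.0, 0.2, -2.0]
width: 0.0133
```

```bash
python3 -m jog '[[[0,0,0,0,0,0.003,-1],[0,0,0,0,0,0.005,-1],[0,0,0,0,0,0.005,-1]]]'
```

```text
clock: 7.65
ee_pos: [0.5355, 0.1051, 0.0932]
tool_rot: [0.448, 0.894, -0.0, 0.001]
wrist_force: [-5.5, -0.6, 19.7]
width: 0.0128
```

The key bottoms out at 19.7 N, so it's fully in. I'll ease off and start turning clockwise.

```bash
python3 -m jog '[[[0,0,0,0,0,-0.004,-1],[0,0,0.02,0,0,-0.004,-1],[0,0,0.04,0,0,-0.004,-1],[0,0,0.06,0,0,-0.004,-1],[0,0,0.06,0,0,-0.004,-1]]]'; python3 -c "
from h import *
s=observe();print(s['moment'],s['wrist_force'],rel(s,s['ee_pos'],np.radians(37)))"
```

```text
clock: 8.15
ee_pos: [0.5357, 0.1062, 0.0936]
tool_rot: [0.608, 0.794, 0.001, 0.0]
wrist_force: [0.5, 3.6, -1.2]
width: 0.0129
[ 0.9971 -0.2512  0.022 ] [ 0.4528  3.606  -1.2417] [ 0.0004 -0.0001 -0.0606  0.      0.      0.    ]
```

```bash
python3 -m jog '[[[0,0,0.02,0.002,0,0,-1],[0,0,0.04,0.002,0,0,-1],[0,0,0.06,0.002,0,0,-1],[0,0,0.06,0.002,0,0,-1]]]'; python3 -c "
from h import *
s=observe();print(s['moment'],s['wrist_force'],rel(s,s['ee_pos'],np.radians(37)))"
```

```text
clock: 8.55
ee_pos: [0.5363, 0.1064, 0.0937]
tool_rot: [0.745, 0.667, 0.001, 0.001]
wrist_force: [4.7, 1.5, -3.2]
width: 0.013
[ 0.7147 -1.2019  0.0373] [ 4.659   1.5446 -3.1874] [ 0.0005  0.     -0.1202  0.      0.      0.    ]
```

```bash
python3 -m jog '[[[0,0,0.02,0.001,0.002,0,-1],[0,0,0.04,0.001,0.003,0,-1],[0,0,0.055,0.001,0.003,0,-1],[0,0,0.055,0.001,0.003,0,-1]]]'; python3 -c "
from h import *
s=observe();print(s['moment'],s['wrist_force'],rel(s,s['ee_pos'],np.radians(37)))"
```

```text
clock: 8.95
ee_pos: [0.5373, 0.1063, 0.0936]
tool_rot: [0.848, 0.53, 0.001, 0.0]
wrist_force: [4.7, 1.4, -0.9]
width: 0.013
[ 0.3838 -1.0481  0.0508] [ 4.7029  1.4304 -0.8723] [ 0.0003  0.     -0.1749  0.      0.      0.    ]
```

```bash
python3 -m jog '[[[0,0,0.01,0.002,0.002,0,-1],[0,0,0.02,0.002,0.002,0,-1],[0,0,0.02,0.002,0.002,0,-1]]]'; python3 -c "
from h import *
s=observe();print(s['moment'],s['wrist_force'],rel(s,s['ee_pos'],np.radians(37)))"
```

```text
clock: 9.25
ee_pos: [0.5379, 0.1064, 0.0935]
tool_rot: [0.879, 0.476, 0.0, 0.0]
wrist_force: [2.2, -0.4, 1.8]
width: 0.0134
[-0.0496 -0.5418  0.1234] [ 2.1505 -0.4179  1.8027] [ 0.0001  0.0001 -0.1948  0.      0.      0.    ]
```

```bash
python3 -m jog '[[[0,0,0.01,0,0.001,0,-1],[0,0,0.02,0,0.001,0,-1],[0,0,0.02,0,0.001,0,-1]]]'; python3 -c "
from h import *
s=observe();print(s['moment'],s['wrist_force'],s['width'],rel(s,s['ee_pos'],np.radians(37)))"
```

```text
clock: 9.55
ee_pos: [0.5382, 0.1062, 0.0935]
tool_rot: [0.907, 0.421, 0.0, 0.0]
wrist_force: [2.8, -0.4, 1.5]
width: 0.013
[-0.1879 -0.5975  0.7409] [ 2.8367 -0.3906  1.4885] 0.013032784830190809 [ 0.0001  0.0002 -0.2146  0.      0.      0.    ]
```

The moment rose to 0.74 N m, so the arm is at its stop. I'll look once before releasing.

```bash
python3 -m jog '[[[0,0,-0.015,0,0,0,-1],[0,0,-0.015,0,0,0,-1]]]'; python3 - <<'E'
from h import *
s=observe();print(s['moment'],s['wrist_force'])
a=read_camera("side")[140:230,200:320,::-1];b=read_camera("wrist")[:,:,::-1]
h=np.zeros((384,800,3),np.uint8);h[:300,:400]=cv2.resize(a,(400,300),interpolation=cv2.INTER_CUBIC);h[:300,400:]=cv2.resize(b,(400,300))
cv2.imwrite("pics/chk.png",h)
E
```

```text
clock: 9.75
ee_pos: [0.5381, 0.1063, 0.0935]
tool_rot: [0.887, 0.462, -0.0, -0.0]
wrist_force: [1.2, -0.3, 3.0]
width: 0.0129
[-0.0708 -0.3783  0.0431] [ 1.2404 -0.2677  3.0031]
```

View pics/chk.png

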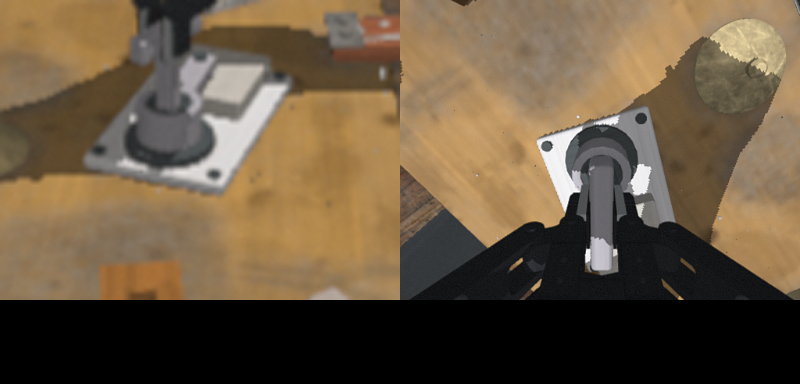

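The wrist view shows the key bar upright over the boss. In the side view the arm appears to cover the left part of the block. I'll release, rise clear and check from the top.

```bash
python3 -m jog '[[[0,0,0,0,0,0,1],[0,0,0,0,0,0,1],[0,0,0,0,0,0,1],[0,0,0,0,0,0,1],[0,0,0,0,0,0,1],[0,0,0,0,0,0,1],[0,0,0,0,0,-0.04,1],[0,0,0,0,0,-0.12,1],[0,0,0,0,0,-0.2,1],[0,0,0,0,0,-0.25,1],[0,0,0,0,0,-0.25,1]]]'; python3 - <<'E'
from h import *
s=observe();print(s["q"],s["ee_pos"],Ro.from_quat(s["tool_rot"]).as_matrix())
E
```

```text
clock: 10.95
ee_pos: [0.5404, 0.1073, 0.2222]
tool_rot: [0.888, 0.46, 0.003, 0.001]
wrist_force: [0.7, -0.1, 0.2]
width: 0.0855
[ 0.0353  0.4056 -0.3997  1.8006  0.189   0.9656 -1.0568] [0.5404 0.1073 0.2222] [[ 0.5765  0.817   0.007 ]
 [ 0.8171 -0.5766  0.0014]
 [ 0.0052  0.0049 -1.    ]]
```

```bash
python3 -m jog '[[[0,0,0,0.35,-0.37,0,1],[0,0,0,0.35,-0.37,0,1],[0,0,0,0.35,-0.37,0,1],[0,0,0,0.35,-0.37,0,1],[0,0,0,0.35,-0.37,0,1],[0,0,0,0.35,-0.37,0,1],[0,0,0,0.35,-0.37,0,1]]]'; python3 - <<'E'
from h import *
a=read_camera("top")[160:240,290:390,::-1];b=read_camera("side")[130:220,200:320,::-1]
h=np.zeros((360,800,3),np.uint8);h[:320,:400]=cv2.resize(a,(400,320),interpolation=cv2.INTER_CUBIC);h[:300,400:]=cv2.resize(b,(400,300),interpolation=cv2.INTER_CUBIC)
cv2.imwrite("pics/chk2.png",h)
E
```

```text
clock: 11.65
ee_pos: [0.4862, 0.3577, 0.2171]
tool_rot: [0.887, 0.462, -0.001, -0.0]
wrist_force: [-0.1, -1.2, -0.8]
width: 0.0857
```

View pics/chk2.png

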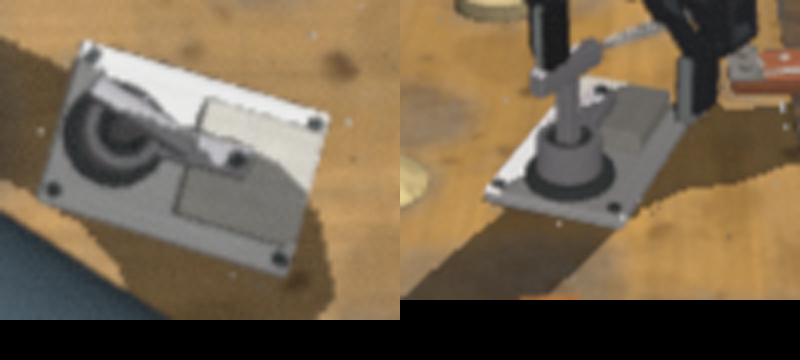

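The top view shows the arm's bolt over the block at crop (236,158), which is pixel (349,199.5), and the key standing in the boss. I'll compute the arm angle from that.

```bash
python3 - <<'E'
from h import *
c=get_calibration("top")
s=pix2w(c,(320.4,192.6),.0515);e=pix2w(c,(349,199.5),.05);a=np.degrees(np.arctan2(*(e-s)[1::-1]));print(e,a,"turned",-54.1-a)
bl=pix2w(c,(290+100/4,160+90/4),.1195);print("bar left end at key-in height",bl,"r to sock",np.linalg.norm((bl-s)[:2]))
# predicted pixel of handle top centre with key fully in, bar axis at -130+... 
for d in(-1,1):
    th=np.radians(-35+90);print(w2pix(c,[.5355+d*.036*np.cos(th),.1055+d*.036*np.sin(th),.1195]))
E
```

```text
[0.5149 0.0314 0.05  ] -104.7676134616709 turned 50.6676134616709
bar left end at key-in height [0.5515 0.13   0.1195] r to sock 0.03004814880898943
[338.0696 197.1277]
[312.8698 180.6432]
```

The arm is at about -105°, against an expected stop of about -108°. The key's bar looks roughly 20° off the arm, though, while the play is only 11°. I'll get a close wrist view straight over the pivot to settle this.

```bash
python3 -m jog '[[[0,0,0,0,0,-0.1,1],[0,0,0,-0.56,0.38,-0.1,1],[0,0,0,-0.56,0.38,-0.1,1],[0,0,0,-0.56,0.38,-0.1,1],[0,0,0,-0.56,0.38,-0.1,1],[0,0,0,-0.56,0.38,-0.1,1],[0,0,0,-0.56,0.38,-0.1,1],[0,0,0,-0.56,0.38,-0.1,1],[0,0,0,-0.56,0.38,-0.1,1],[0,0,0,-0.56,0.38,-0.1,1]]]'; python3 - <<'E'
from h import *
import pickle
c=get_calibration("wrist");a=read_camera("wrist")[:,:,::-1];pickle.dump(c,open("wk4.pkl","wb"))
cv2.imwrite("pics/w4full.png",a)
p=w2pix(c,[.535,.08,.05]);print(p,observe()["ee_pos"])
x=int(np.clip(p[0]-110,0,292));y=int(np.clip(p[1]-85,0,234));print(x,y)
cv2.imwrite("pics/w4.png",cv2.resize(a[y:y+150,x:x+200],(800,600),interpolation=cv2.INTER_CUBIC))
E
```

```text
clock: 12.75
ee_pos: [0.4812, 0.0153, 0.2682]
tool_rot: [0.889, 0.458, -0.0, 0.0]
wrist_force: [-0.2, 2.1, 0.2]
width: 0.085
[263.7369  89.3536] [0.4813 0.017  0.2682]
153 4
```

View pics/w4.png

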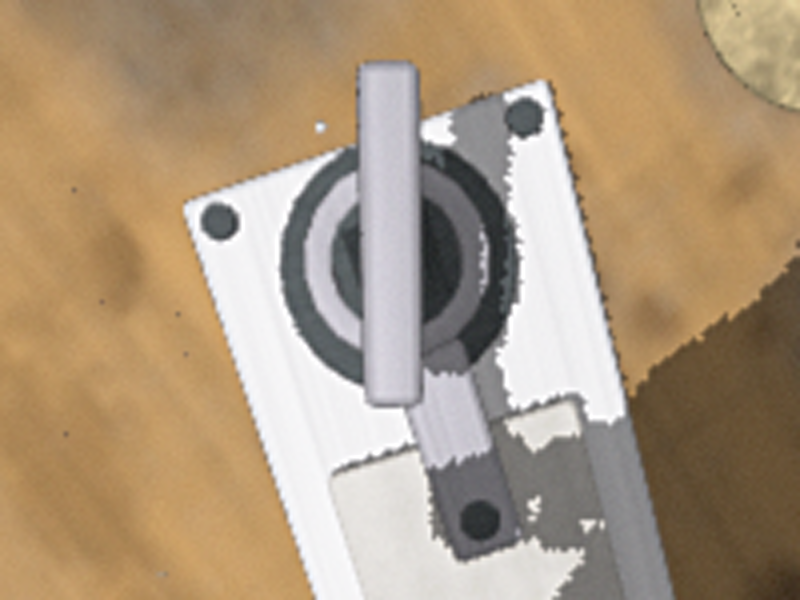

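```bash
python3 - <<'E'
from h import *
import pickle
c=pickle.load(open("wk4.pkl","rb"))
def ang(a,b,z):
    A,B=[pix2w(c,(153+p[0]/4,4+p[1]/4),z) for p in(a,b)];d=B-A;return np.degrees(np.arctan2(d[1],d[0])),np.linalg.norm(d),A,B
print("boss-bolt",ang((396,262),(480,520),.052))
print("arm left",ang((412,415),(462,558),.052)[:2],"arm right",ang((470,372),(520,540),.052)[:2])
print("plate L",ang((187,205),(315,600),.012)[:2],"R",ang((550,83),(672,600),.012)[:2],"top edge-90",ang((550,83),(187,205),.012)[0])
print("block L",ang((332,475),(365,600),.03)[0],"block top",ang((332,475),(578,400),.03)[:2])
for z in(.1195,.125):print("bar",ang((389,64),(393,402),z))
E
```

```text
boss-bolt (np.float64(-106.42612923151219), np.float64(0.07481265276429376), array([0.5363, 0.1046, 0.052 ]), array([0.5152, 0.0328, 0.052 ]))
arm left (np.float64(-105.60930831938342), np.float64(0.04373282690027917)) arm right (np.float64(-107.41662211204819), np.float64(0.0500353352176667))
plate L (np.float64(-109.1255820020482), np.float64(0.12632576407853627)) R (np.float64(-108.74750135097658), np.float64(0.1608843861813887)) top edge-90 161.35490669985145
block L -111.58899885049843 block top (np.float64(-18.92039459108064), np.float64(0.07847646937616735))
bar (np.float64(-125.12491257960453), np.float64(0.06962079903646168), array([0.5568, 0.1333, 0.1195]), array([0.5167, 0.0764, 0.1195]))
bar (np.float64(-125.12491257960455), np.float64(0.06830840258564536), array([0.5562, 0.1324, 0.125 ]), array([0.5169, 0.0765, 0.125 ]))
```

The close view puts the arm at -106.5° and the plate axis at about -109°, so the joint is at about 1.0 rad. The bar is centred within 1 mm over the boss, at fully inserted height. The gripper is clear, so I'm handing in.

```bash
python3 -c "
from workcell import *
s=observe();print(s['clock'],s['wrist_force']);print(finish_job())"
```

```text
12.8 [ 0.20523912  1.22897825 -0.60200424]
the job is handed in; nothing more can be done
None
```

I took the key from the holder, put it fully down into the socket, turned the clamp clockwise to its stop and let go. I handed in at 12.8 s, and the hand-in gave no verdict.

- **Insertion:** the key met the bottom of the socket with 19.7 N at a TCP height of 93.2 mm; I expected about 93.5 mm. Side forces in the socket stayed below about 6 N.
- **Turning:** the moment about the pivot rose from about 0.05 to 0.74 N m after about 77° of key turn, which I took as the end stop.
- **Closed position:** the last wrist picture shows the arm over the block at -106.5°, with the plate axis at about -109°. That puts the joint at about 1.0 rad (at least 0.91 even if it started at 0), against the 0.87 needed.
- **Key left standing:** the bar is centred within about 1 mm over the boss, at the height of a fully inserted key. The gripper is open and clear at a TCP height of about 0.27 m.
- **Disagreements:** the key's bar ended about 18° past the arm's direction, more than the stated 11° of play, and I could not explain that. My camera estimates of the key and socket positions differed by 2–4 mm, which the lead-in absorbed.

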